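Check the oak worktop for damp under the filter

TASK

The wet mesh filter has been left lying on the marked spot of the oak worktop: lay it in the blue drip tray (set it down, do not drop it in). Then take the yellow damp meter out of its black dock and hold it upright on the red dot, with both its pins along the strip, pressed down lightly so that its sprung foot is partly pushed in but not bottomed. Finish while still holding the meter there for the reading; leave the tumbler, brush and cutlery caddy where they are.

Things in the scene. Friction and masses are not known exactly. Their poses are not given: they have to be found in the camera images.
- mark: the marked spot: a thin white paper strip 160 x 18 mm, flush with the worktop (fixed, under 1.5 mm thick, cannot be felt), with a red dot of 16 mm diameter at its middle and a blue line to each side. Origin: centre of the dot on the worktop; x runs along the strip, z up. The filter lies over the dot at the start, the ends of the strip may show
- filter: mesh filter, loose, about 100 g, lying: a round steel mesh cylinder 46 to 48 mm in diameter and 86 mm long between two square grey plastic end frames (52 x 52 mm, 12 mm thick) that keep it from rolling; 110 mm long in all. Origin: its middle, on its axis, 26 mm above what it lies on; x runs along its axis (horizontal). Grasp it across the mesh from above
- tray: the blue drip tray, fixed: open, 240 (x) x 180 (y) mm outside, 22 mm high, walls and floor 4 mm thick. Origin: centre of its underside on the worktop, z up
- dock: the black dock, fixed: a block 64 (x) x 44 (y) mm, 80 mm high, with an open well of 42 x 22 mm from the top down to a 6 mm floor. Origin: centre of its underside on the worktop. The meter hangs upright in the well by its shoulder, with 3 mm play to each side, axes parallel to the dock's
- meter: damp meter, loose, ~150 g, docked upright. Pins (8 mm dia., 24 mm apart along x) on a sprung foot; black shank 36 x 16 mm above; yellow head 48 (x) x 28 (y) mm from 65 to 137 mm above the origin, its underside resting on the dock's top; green screen on top. Origin: midway between pin ends with the foot out (15 mm above the worktop when docked); z up. Grasp the head across its 28 mm, lift 75 mm
- meter_foot (a joint): travel of the meter's sprung foot: 0 fully out, 0.012 m bottomed; spring 300 N/m with about 0.45 N preload (about 2.2 N at 6 mm), measured along the meter. With the meter upright the foot's travel equals how far the meter is lowered beyond first touch
- meter_tip (a point): the point midway between the two pin ends, moving with the foot; x runs along the line of the two pins, as the meter's x; z up along the meter
- tumbler: bystander: a loose upright glass tumbler, 68 mm across the rim, 100 mm high; origin at the centre of its underside
- brush: bystander: a loose wooden dish brush lying bristles down, about 225 mm long (along x), 46 mm wide, 34 mm high; origin on the worktop near its middle
- caddy: bystander: a loose, empty perforated steel cutlery caddy, 100 (x) x 160 (y) x 110 mm high; origin at the centre of its underside

How it is judged (in metres and radians):
On the way, in this order (a step that is already met when the one before it is completed fails the run):
1. the filter lies in the tray, let go and at rest (x of filter in the frame of tray between -0.1 and 0.1 m and y of filter in the frame of tray between -0.07 and 0.07 m and z of filter in the frame of tray below 0.04 m and linear speed of filter below 0.03 m/s and contact force between the fingers and filter below 0.05 N), for 0.2 s.
2. the meter has been drawn out of the dock in the gripper (z of meter in the frame of dock above 0.06 m and contact force between the fingers and meter above 1 N), for 0.1 s.
At the end, for the whole second after the job is handed in: Meter still gripped, at rest, upright within 8 deg, pins' middle within 12 mm of the dot, pins along the strip within 11 deg either way round, pins on the worktop (within 3 mm), foot pushed in by 1.5 to 10.8 of 12 mm (0.9 to 3.7 N); filter at rest in the tray, untouched by the robot (all of step 1 and horizontal distance between meter_tip and mark below 0.012 m and angle between meter's own z axis and vertical below 0.14 rad and angle between the x axis of meter_tip and the x axis of mark, either way round below 0.2 rad and value of joint meter_foot between 0.0015 and 0.0108 m and height (world z) of meter_tip below 0.003 m and contact force between the fingers and meter above 1 N and linear speed of meter below 0.02 m/s and contact force between the arm and filter below 0.05 N); the arm keeps its last pose, push and grip.
It fails at once if the filter is dropped from more than about 50 mm above the tray (height (world z) of filter above 0.08 m and contact force between the fingers and filter below 0.01 N).
It fails at once if the tumbler is moved or tipped (distance of tumbler from where it was at the start of the episode above 0.03 m or angle between tumbler's own z axis and vertical above 0.4 rad).
It fails at once if the brush is moved (distance of brush from where it was at the start of the episode above 0.03 m).
It fails at once if the caddy is moved (distance of caddy from where it was at the start of the episode above 0.03 m).
It also fails if it takes over 58 s, if anything falls off the work surface, if the arm or the gripper's body presses on something with over 40 N, if the wrist force passes 120 N, or if a joint passes its speed limit or range.

ROBOT

A 7-joint arm with a two-finger parallel gripper is mounted at the origin on the work surface. World frame = base frame: x ahead of the robot, y to its left, z up, the work surface at z = 0. Lengths are in mm, angles in rad, forces in N, time in s.
With the tool pointing down it reaches from about 425 to 950 mm from the base axis. Payload 4.7 kg.
Tool frame: the origin (TCP) lies on the centre line of the jaws, within the pads' length; the fingertips stand 14 mm ahead of it and the grasp point (between the pads) lies 5 mm behind it; z points along the fingers, y is the line along which they close (so a half turn about z gives the same grasp; the last joint's range is limited). The gripper opens to 85 mm and grips with 20 to 120 N. Pads are 22 mm wide; open, the fingers measure 114 mm over their backs; the gripper's body (76 mm by 85 mm) begins 54 mm behind the grasp point. The pads swing forward as they close: fully open they stand 13 mm farther back than shut.
Start: joints at [1.267, 0.469, -0.049, 1.532, 0.024, 1.141, -0.082], TCP at [183.21, -649.678, 245.335] pointing down, gripper open.
Joint ranges: [-2.59, 2.59], [-0.33, 1.99], [-1.39, 1.29], [0.1, 2.45], [-1.04, 4.18], [0.21, 1.99], [-2.66, 2.66]. Speed limits (rad/s): [2.57, 2.57, 3.14, 3.14, 3.14, 3.14, 3.14].

INTERFACE

Orientations are given as a 3x3 rotation matrix whose columns are the frame's x, y, z axes.
In Python, from plant import status, eyes, job gives the robot as it stands.
- The arm moves only by the tool move_arm, never from a script. Its argument "plan" is a list of rows, each an object with "hand": the opening, from 0 (shut) to 1 (fully open); "dp": the shift along the tool's x, y, z in cm, a list of three; "twist": the turn, a rotation vector about the tool's x, y, z in rad, a list of three. In form: [{"hand": hand, "dp": [dx, dy, dz], "twist": [rx, ry, rz]}, ...]. A call has 1 to 20 rows; each row is the pose to reach, as a shift and turn from the pose commanded when the call began, along the tool's axes at that moment; what a row does not reach only later rows make up. A row lasts 1/8 s, in which the tool goes at most 62.5 mm and 10.7 degrees, less where a joint would pass 70% of its speed; a pose out of reach is approached as far as the arm can. A call with a gripper value outside its range is refused whole. The fingers move at their own pace and stop on an object; "squeeze" is the grip in N (left out, the last holds). Time passes only in rows, so rows that repeat a pose let the fingers close. It gives the time, the measured TCP pose, the force, the opening and the grip force at its end, in the units of the state.
- status.read_state(): the state, without advancing time (a new reading comes with each control period).
- eyes.get_image(name): name is "side" or "top"; returns the picture (480x640x3 uint8, blue, green, red); there is no depth.
- eyes.camera_info(name): a dict with "fx", "fy", "cx", "cy" (pixels), "origin" and "orientation" of the camera in the world. Camera axes: x right, y up, looking along -z (the intrinsics and any distortion apply to the point x, -y, -z); pixel columns grow to the right and rows downward; lengths in mm; the calibration is good to about 2 mm. A picture is of the moment at which its call begins. camera_info takes no time and is no camera call.
- job.hand_in(): hands the job in; it is judged then, once.
Trained networks look in the newest picture that a camera, given by its name, has taken for a name from the list of things; names that differ only in an ending like _2 or _b are one class to them, and where a whole thing is asked for, a point or a joint stands for the part that bears it (a point fixed in the world has none). Each returns a list of dicts, best first, with "confidence" (0 to 1); they miss things now and then, are a little off and sometimes report something else, mostly with a low value. They report only what shows in the picture. A call takes as long as a camera call.
- eyes.look_for(thing, camera): "location" ([column, row] in pixels, amid what is visible of it).
- eyes.place_of(thing, camera): "location" ([column, row] in pixels: a listed point, or the origin of a listed thing).
The state is a dict: "clock": time; "joint_pos": joint angles; "joint_vel": joint speeds; "tau": joint torques, N m; "position": TCP position; "tool_rot": TCP orientation; "contact_force": force on the tool from outside, world axes, zero at the start; "moment": the same for the moment, N m; "grip_width": finger opening in mm; "grip_force": force on a finger pad.
Only numpy, scipy, OpenCV 4.12 (cv2) and the standard library are available. Lean on these libraries where they do the work, as an engineer would, in place of code of your own. Each camera call takes 0.05 s, during which the arm holds its last target. There are 200 camera calls.

## Working session

There is one attempt and no reset: what is moved stays moved. The work goes in short steps, Python scripts to look and compute and a tool call to move; the robot and the scene stay as the last step left them, time stands still between calls to the robot, and variables do not carry over. Pictures are saved under pics/ and viewed, at most 10 in all, crops included, and the job is handed in when it is done.

Besides the shell and the picture viewer there is one more tool, called after "Emit:" as a command line: name --argument value ..., lists and objects as JSON in quotes. move_arm: Moves the arm, as the interface text tells. Its arguments: {"type":"object","properties":{"plan":{"type":"array"},"squeeze":{"type":"number"}},"required":["plan"]}

```bash
ls; mkdir -p pics; cat > h.py <<'E'
import numpy as np, cv2
from plant import status, eyes, job
def ray(cam,px):
    c=eyes.camera_info(cam); R=np.array(c["orientation"],float).reshape(3,3); o=np.array(c["origin"],float)
    k=np.array([[c["fx"],0,c["cx"]],[0,c["fy"],c["cy"]],[0,0,1.]])
    d=np.array(c.get("distortion",c.get("dist",np.zeros(5))),float)
    u=cv2.undistortPoints(np.array([[px]],float),k,d)[0,0]
    return o,R@np.array([u[0],-u[1],-1.])
def at(cam,px,z):
    o,d=ray(cam,px); return (o+d*(z-o[2])/d[2]).round(1)
def proj(cam,p):
    c=eyes.camera_info(cam); R=np.array(c["orientation"],float).reshape(3,3)
    q=R.T@(np.array(p,float)-np.array(c["origin"],float)); 
    return np.array([c["fx"]*q[0]/-q[2]+c["cx"],c["fy"]*-q[1]/-q[2]+c["cy"]]).round(1)
def totool(dw):
    return np.array(status.read_state()["tool_rot"]).reshape(3,3).T@np.array(dw,float)
E
python3 - <<'E'
from h import *
for c in ("side","top"):
    print(eyes.camera_info(c)); cv2.imwrite(f"pics/{c}0.png",eyes.get_image(c))
print(status.read_state())
for n in "mark filter tray dock meter tumbler brush caddy".split():
  for c in ("top","side"):
    for f in (eyes.place_of,):
      print(n,c,[(np.round(d["location"]).tolist(),round(d["confidence"],2)) for d in f(n,c)[:3]])
E
```

```text
pics
{'fx': 516.8849688531168, 'fy': 516.8849688531168, 'cx': 313.1718241135721, 'cy': 239.29991087671607, 'origin': array([109.33929146, 482.85545838, 650.59589923]), 'orientation': array([[-0.69644633,  0.4782018 , -0.53505658],
       [-0.71760432, -0.46675491,  0.51689834],
       [-0.00255857,  0.74395087,  0.66822942]])}
{'fx': 595.9335815440231, 'fy': 595.9335815440231, 'cx': 328.39448401655824, 'cy': 247.82219555726223, 'origin': array([ 458.23992054,   -5.24493336, 1022.66168662]), 'orientation': array([[-0.00303515,  0.99219724, -0.12464118],
       [-0.99971027, -0.00598683, -0.0233137 ],
       [-0.02387799,  0.12453431,  0.99192794]])}
{'clock': 0.1, 'joint_pos': array([ 1.26710289,  0.46939021, -0.04862188,  1.53357456,  0.02409948,
        1.14101683, -0.08230197]), 'joint_vel': array([-0.00095315, -0.00187506, -0.00108459, -0.0042484 , -0.00062032,
       -0.00122026,  0.00059872]), 'tau': array([ 1.63017070e-03, -5.11514390e+01, -4.71887214e-02, -2.38390660e+01,
        1.06603917e-02,  4.34628571e-03,  1.31332564e-05]), 'position': array([ 183.05203295, -649.1795672
[... 211 characters left out ...]
), 'contact_force': array([0.42235379, 0.68085876, 0.38805422]), 'moment': array([-0.05829719, -0.00578487, -0.01661659]), 'grip_force': 0.0, 'grip_width': 85.41232964748633}
mark top []
mark side []
filter top [([312.0, 269.0], 0.81)]
filter side [([319.0, 270.0], 0.78)]
tray top [([183.0, 297.0], 0.64)]
tray side [([229.0, 372.0], 0.73)]
dock top [([494.0, 308.0], 0.62)]
dock side [([453.0, 220.0], 0.89)]
meter top [([498.0, 302.0], 0.65), ([182.0, 293.0], 0.31)]
meter side []
tumbler top [([202.0, 184.0], 0.63)]
tumbler side [([174.0, 288.0], 0.74)]
brush top [([326.0, 149.0], 0.59)]
brush side [([248.0, 216.0], 0.57)]
caddy top [([481.0, 159.0], 0.71)]
caddy side [([353.0, 168.0], 0.91)]
```

View pics/top0.png

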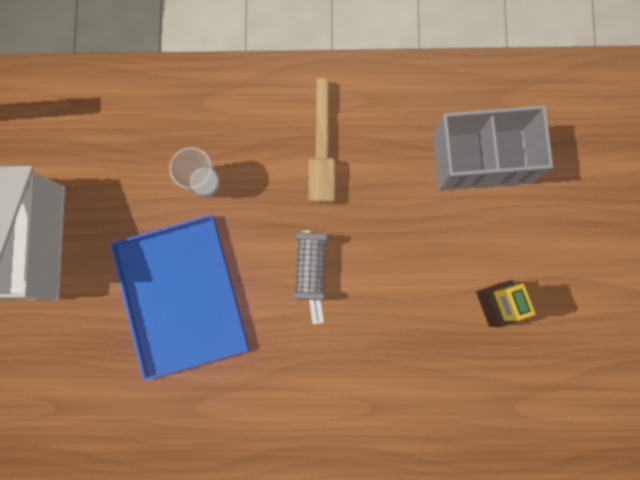

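View pics/side0.png

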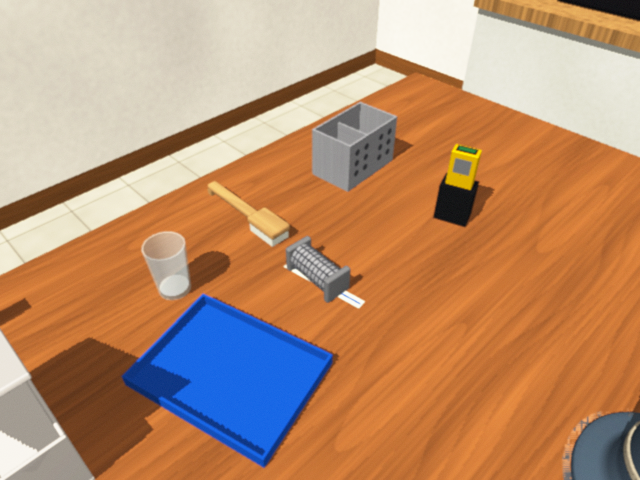

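The top picture shows the filter at about (311,266), running up the picture, with strip ends at (307,232) and (318,323). It also shows the tray at (181,297), the dock and meter at (506,303), and the caddy, brush and tumbler beyond them. I'll measure the angles from the pixels.

```bash
python3 - <<'E'
from h import *
im=cv2.imread("pics/top0.png")
a=cv2.resize(im[215:335,270:350],None,fx=4.8,fy=4.8,interpolation=cv2.INTER_CUBIC)
b=cv2.resize(im[272:336,470:550],None,fx=4.8,fy=4.8,interpolation=cv2.INTER_CUBIC)
b=np.vstack([b,np.zeros((a.shape[0]-b.shape[0],b.shape[1],3),np.uint8)])
cv2.imwrite("pics/c1.png",np.hstack([a,b])); print(a.shape)
print("filter",at("top",[312,269],26),at("side",[319,270],26))
print("tray",at("top",[183,297],0),at("side",[229,372],0))
print("dock",at("top",[494,308],0),at("side",[453,220],0))
print("tumbler",at("top",[202,184],0),at("side",[174,288],0))
print("caddy",at("top",[481,159],0),"brush",at("top",[326,149],0))
hsv=cv2.cvtColor(im,cv2.COLOR_BGR2HSV)
m=cv2.inRange(hsv,(105,150,80),(125,255,255)); r=cv2.minAreaRect(cv2.findNonZero(m)); print(r)
for p in cv2.boxPoints(r): print("tray c",at("top",p,22))
w=cv2.inRange(hsv,(0,0,170),(180,70,255)); w[:220]=0;w[335:]=0;w[:,:290]=0;w[:,345:]=0
w2=w.copy(); w2[:300]=0; r=cv2.minAreaRect(cv2.findNonZero(w2)); print("strip",[at("top",p,0) for p in cv2.boxPoints(r)])
E
```

```text
(576, 384, 3)
filter [547.8  45.8  26. ] [546.6  46.9  26. ]
tray [502.9 269.5   0. ] [507.6 270.6   0. ]
dock [ 482.1 -262.    -0. ] [ 479.2 -256.3    0. ]
tumbler [701.5 241.3   0. ] [706.9 236.2   0. ]
caddy [ 742.  -249.1    0. ] brush [762.8  22.5   0. ]
((178.6917266845703, 296.52850341796875), (138.39344787597656, 105.92011260986328), 75.25643920898438)
tray c [594.4 392.   22. ]
tray c [639.9 217.   22. ]
tray c [413.6 153.3  22. ]
tray c [369.8 323.3  22. ]
strip [array([496.7,  53.3,   0. ]), array([499.7,  33.2,   0. ]), array([459.,  27.,   0.]), array([456.,  47.,   0.])]
```

View pics/c1.png

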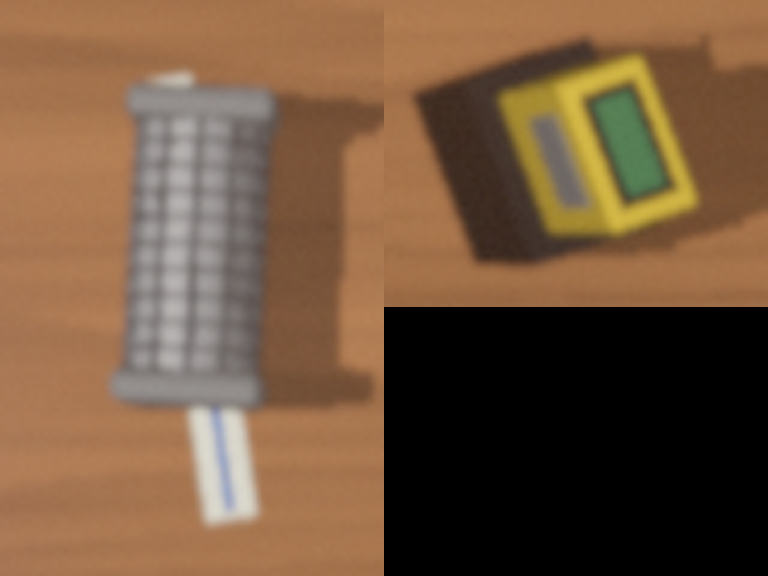

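The crop shows the filter frames centred near (203,103) and (186,388), the strip's lower end at (232,520) and upper end at (173,75), and the meter's top corners at (555,88), (640,55), (698,205) and (612,235). All are in crop pixels.

```bash
python3 - <<'E'
from h import *
A=lambda x,y,z: at("top",[270+x/4.8-.4,215+y/4.8-.4],z)
B=lambda x,y,z: at("top",[470+(x-384)/4.8-.4,272+y/4.8-.4],z)
ang=lambda d: np.degrees(np.arctan2(d[1],d[0])).round(1)
f1,f2=A(203,103,52),A(186,388,52); print("filter",(f1+f2)/2,ang(f1-f2),np.linalg.norm(f1-f2))
e,u=A(232,520,0),A(173,75,0); print("strip",e,u,(e+u)/2,ang(u-e),np.linalg.norm(u-e))
c=[B(555,88,152),B(640,55,152),B(698,205,152),B(612,235,152)]
print("meter",np.mean(c,0),ang(c[1]-c[2]),ang(c[0]-c[3]),ang(c[0]-c[1]),[np.linalg.norm(c[i]-c[i-1]).round(1) for i in range(4)])
s=status.read_state(); R=np.array(s["tool_rot"]); print("tool x,y ang",ang(R[:,0]),ang(R[:,1]))
print(totool([547-183.05,46+649.2,0]))
E
```

```text
filter [551.1   47.55  52.  ] -3.3 97.76630298829957
strip [457.9  37.    0. ] [617.8  58.3   0. ] [537.85  47.65   0.  ] 7.6 161.31242977526557
meter [ 487.2   -261.575  152.   ] 18.7 19.0 110.7 [np.float64(46.6), np.float64(27.7), np.float64(47.6), np.float64(27.4)]
tool x,y ang 15.7 -74.3
[ 5.38968619e+02 -5.70329263e+02 -4.36268851e-02]
```

Emit:
move_arm --plan '[{"hand": 1,"dp": [54.1,-57.1,0],"twist": [0,0,0.33]},{"hand": 1,"dp": [54.1,-57.1,0],"twist": [0,0,0.33]},{"hand": 1,"dp": [54.1,-57.1,0],"twist": [0,0,0.33]},{"hand": 1,"dp": [54.1,-57.1,0],"twist": [0,0,0.33]},{"hand": 1,"dp": [54.1,-57.1,0],"twist": [0,0,0.33]},{"hand": 1,"dp": [54.1,-57.1,0],"twist": [0,0,0.33]},{"hand": 1,"dp": [54.1,-57.1,0],"twist": [0,0,0.33]},{"hand": 1,"dp": [54.1,-57.1,0],"twist": [0,0,0.33]},{"hand": 1,"dp": [54.1,-57.1,0],"twist": [0,0,0.33]},{"hand": 1,"dp": [54.1,-57.1,0],"twist": [0,0,0.33]},{"hand": 1,"dp": [54.1,-57.1,5],"twist": [0,0,0.33]},{"hand": 1,"dp": [54.1,-57.1,10],"twist": [0,0,0.33]},{"hand": 1,"dp": [54.1,-57.1,10],"twist": [0,0,0.33]},{"hand": 1,"dp": [54.1,-57.1,10],"twist": [0,0,0.33]},{"hand": 1,"dp": [54.1,-57.1,10],"twist": [0,0,0.33]},{"hand": 1,"dp": [54.1,-57.1,10],"twist": [0,0,0.33]},{"hand": 1,"dp": [54.1,-57.1,10],"twist": [0,0,0.33]},{"hand": 1,"dp": [54.1,-57.1,10],"twist": [0,0,0.33]}]'

```text
clock: 3.15
position: [549.2, 45.8, 146.1]
tool_rot: [[0.998, -0.057, 0.001], [-0.057, -0.998, -0.0], [0.001, 0.0, -1.0]]
contact_force: [-0.4, -0.7, 0.8]
grip_width: 85.8
grip_force: 0.0
```

Emit:
move_arm --plan '[{"hand": 1,"dp": [0,-0.1,4],"twist": [0,0,0]},{"hand": 1,"dp": [0,-0.1,8],"twist": [0,0,0]},{"hand": 1,"dp": [0,-0.1,11],"twist": [0,0,0]},{"hand": 1,"dp": [0,-0.1,12.3],"twist": [0,0,0]},{"hand": 1,"dp": [0,-0.1,12.3],"twist": [0,0,0]},{"hand": 0.4,"dp": [0,-0.1,12.3],"twist": [0,0,0]},{"hand": 0.3,"dp": [0,-0.1,12.3],"twist": [0,0,0]},{"hand": 0.3,"dp": [0,-0.1,12.3],"twist": [0,0,0]},{"hand": 0.3,"dp": [0,-0.1,12.3],"twist": [0,0,0]},{"hand": 0.3,"dp": [0,-0.1,12.3],"twist": [0,0,0]},{"hand": 0.3,"dp": [0,-0.1,12.3],"twist": [0,0,0]}]' --squeeze 35

```text
clock: 4.53
position: [549.8, 47.7, 23.6]
tool_rot: [[0.998, -0.055, 0.002], [-0.055, -0.998, -0.0], [0.002, 0.0, -1.0]]
contact_force: [-0.4, -1.2, 5.6]
grip_width: 45.0
grip_force: 35.4
```

Emit:
move_arm --plan '[{"hand": 0.3,"dp": [0,0,-2],"twist": [0,0,0]},{"hand": 0.3,"dp": [0,0,-5],"twist": [0,0,0]},{"hand": 0.3,"dp": [0,0,-6],"twist": [0,0,0]},{"hand": 0.3,"dp": [-1.5,-5,-6],"twist": [0,0,-0.1]},{"hand": 0.3,"dp": [-3,-10,-6],"twist": [0,0,-0.2]},{"hand": 0.3,"dp": [-4.5,-15,-6],"twist": [0,0,-0.3]},{"hand": 0.3,"dp": [-5.8,-20,-6],"twist": [0,0,-0.35]},{"hand": 0.3,"dp": [-5.8,-22,-6],"twist": [0,0,-0.35]},{"hand": 0.3,"dp": [-5.8,-22,-6],"twist": [0,0,-0.35]},{"hand": 0.3,"dp": [-5.8,-22,-6],"twist": [0,0,-0.35]},{"hand": 0.3,"dp": [-5.8,-22,-6],"twist": [0,0,-0.35]}]'

```text
clock: 5.9
position: [503.9, 268.2, 82.0]
tool_rot: [[0.958, 0.287, -0.0], [0.287, -0.958, -0.002], [-0.001, 0.002, -1.0]]
contact_force: [0.2, -0.2, 0.3]
grip_width: 45.0
grip_force: 36.4
```

```bash
python3 - <<'E'
from h import *
im=eyes.get_image("top"); cv2.imwrite("pics/top1.png",im)
print([(np.round(d["location"]).tolist(),round(d["confidence"],2)) for d in eyes.place_of("mark","top")[:3]])
hsv=cv2.cvtColor(im,cv2.COLOR_BGR2HSV)
w=cv2.inRange(hsv,(0,0,165),(180,70,255)); w[:225]=0;w[335:]=0;w[:,:285]=0;w[:,345:]=0
r=cv2.minAreaRect(cv2.findNonZero(w)); print("strip",[at("top",p,0) for p in cv2.boxPoints(r)], at("top",r[0],0))
m=(cv2.inRange(hsv,(0,150,100),(6,255,255))|cv2.inRange(hsv,(172,120,100),(180,255,255)))&cv2.dilate(w,np.ones((15,15)))
ys,xs=np.nonzero(m); print("red",len(xs), at("top",[xs.mean(),ys.mean()],0) if len(xs) else None)
E
```

```text
[([310.0, 279.0], 0.63)]
strip [array([616.4,  71.5,   0. ]), array([619.4,  51.1,   0. ]), array([458.7,  27. ,  -0. ]), array([455.8,  47. ,   0. ])] [536.8  49.    0. ]
red 28 [537.4  49.5   0. ]
```

View pics/top1.png

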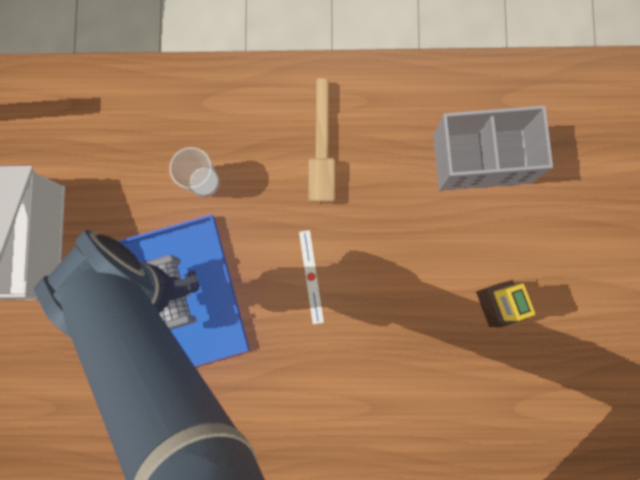

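The picture shows the filter held over the tray at about (175,290). The strip is now clear, with its red dot at (311,277), which is world (537,49), and its axis at about 8.5°. Next I'll set the filter down.

Emit:
move_arm --plan '[{"hand": 0.3,"dp": [0,0,2.5],"twist": [0,0,0]},{"hand": 0.3,"dp": [0,0,4.5],"twist": [0,0,0]},{"hand": 0.3,"dp": [0,0,5.2],"twist": [0,0,0]},{"hand": 0.3,"dp": [0,0,5.45],"twist": [0,0,0]},{"hand": 0.3,"dp": [0,0,5.45],"twist": [0,0,0]},{"hand": 0.3,"dp": [0,0,5.45],"twist": [0,0,0]}]'

```text
clock: 6.75
position: [503.7, 270.9, 28.3]
tool_rot: [[0.957, 0.291, 0.001], [0.291, -0.957, 0.001], [0.001, -0.0, -1.0]]
contact_force: [-0.5, 0.2, -0.2]
grip_width: 44.8
grip_force: 36.4
```

Emit:
move_arm --plan '[{"hand": 0.7,"dp": [0,0,0.1],"twist": [0,0,0]},{"hand": 1,"dp": [0,0,0.1],"twist": [0,0,0]},{"hand": 1,"dp": [0,0,0.1],"twist": [0,0,0]},{"hand": 1,"dp": [0,0,0.1],"twist": [0,0,0]},{"hand": 1,"dp": [0,0,0.1],"twist": [0,0,0]},{"hand": 1,"dp": [0,0,-3],"twist": [0,0,0]},{"hand": 1,"dp": [0,0,-8],"twist": [0,0,0]},{"hand": 1,"dp": [0,0,-13],"twist": [0,0,0]},{"hand": 1,"dp": [0,0,-18],"twist": [0,0,0]},{"hand": 1,"dp": [0,0,-21],"twist": [0,0,0]},{"hand": 1,"dp": [0,0,-21],"twist": [0,0,0]},{"hand": 1,"dp": [0,0,-21],"twist": [0,0,0]}]'

```text
clock: 8.25
position: [502.7, 270.0, 236.8]
tool_rot: [[0.957, 0.29, -0.001], [0.29, -0.957, -0.001], [-0.002, 0.001, -1.0]]
contact_force: [0.6, -0.2, -0.3]
grip_width: 85.3
grip_force: 0.0
```

```bash
python3 - <<'E'
from h import *
im=eyes.get_image("side"); cv2.imwrite("pics/side1.png",im)
for n in ("filter","dock","meter"): print(n,[(np.round(d["location"]).tolist(),round(d["confidence"],2)) for d in eyes.place_of(n,"side")[:3]])
f=eyes.place_of("filter","side"); print([at("side",d["location"],30) for d in f])
E
```

```text
filter [([226.0, 361.0], 0.71)]
dock [([453.0, 220.0], 0.83)]
meter [([322.0, 283.0], 0.54)]
[array([506.4, 272.8,  30. ])]
```

View pics/side1.png

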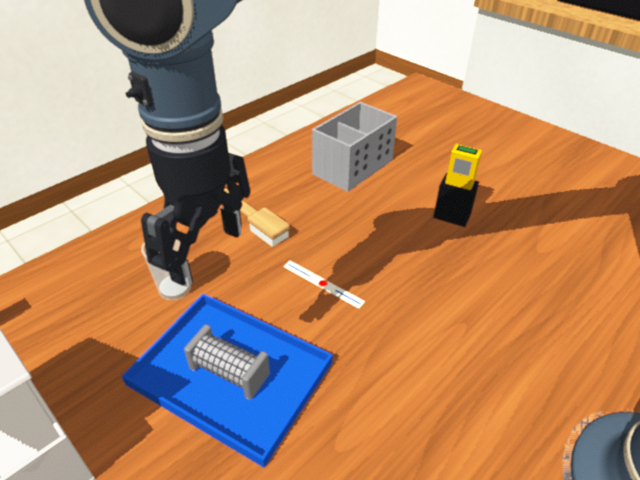

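The picture shows the filter lying in the tray at about (226,361), with the gripper clear of it. The meter is in its dock at (462,165). Next is the meter.

```bash
python3 - <<'E'
from h import *
print("side top face",at("side",[467,150],152))
print("proj",[proj("side",[487,-261,152]),proj("top",[487,-261,152])])
print(totool([486-502.7,-260.5-270,0]))
E
```

```text
side top face [ 488.  -265.4  152. ]
proj [array([466.1, 151.1]), array([519.6, 302. ])]
[-170.20259325  502.73249756    0.50313505]
```

Emit:
move_arm --plan '[{"hand": 1,"dp": [-16.9,50.4,0],"twist": [0,0,-0.035]},{"hand": 1,"dp": [-16.9,50.4,0],"twist": [0,0,-0.035]},{"hand": 1,"dp": [-16.9,50.4,0],"twist": [0,0,-0.035]},{"hand": 1,"dp": [-16.9,50.4,0],"twist": [0,0,-0.035]},{"hand": 1,"dp": [-16.9,50.4,0],"twist": [0,0,-0.035]},{"hand": 1,"dp": [-16.9,50.4,0],"twist": [0,0,-0.035]},{"hand": 1,"dp": [-16.9,50.4,0],"twist": [0,0,-0.035]},{"hand": 1,"dp": [-16.9,50.4,0],"twist": [0,0,-0.035]},{"hand": 1,"dp": [-16.9,50.4,0],"twist": [0,0,-0.035]},{"hand": 1,"dp": [-16.9,50.4,0],"twist": [0,0,-0.035]},{"hand": 1,"dp": [-16.9,50.4,0],"twist": [0,0,-0.035]},{"hand": 1,"dp": [-16.9,50.4,3],"twist": [0,0,-0.035]},{"hand": 1,"dp": [-16.9,50.4,4],"twist": [0,0,-0.035]},{"hand": 1,"dp": [-16.9,50.4,4],"twist": [0,0,-0.035]},{"hand": 1,"dp": [-16.9,50.4,4],"twist": [0,0,-0.035]},{"hand": 1,"dp": [-16.9,50.4,4],"twist": [0,0,-0.035]}]'

```text
clock: 10.5
position: [488.5, -260.9, 198.7]
tool_rot: [[0.946, 0.324, 0.002], [0.324, -0.946, -0.001], [0.001, 0.001, -1.0]]
contact_force: [-0.8, -0.3, 0.8]
grip_width: 85.6
grip_force: 0.0
```

```bash
python3 - <<'E'
from h import *
im=eyes.get_image("side"); b=eyes.get_image("top")
f=lambda a,x,y:cv2.resize(a[y:y+150,x:x+130],None,fx=3,fy=3,interpolation=cv2.INTER_CUBIC)
cv2.imwrite("pics/c2.png",np.hstack([f(im,395,90),f(b,440,230)]))
E
```

```text
(no output)
```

View pics/c2.png

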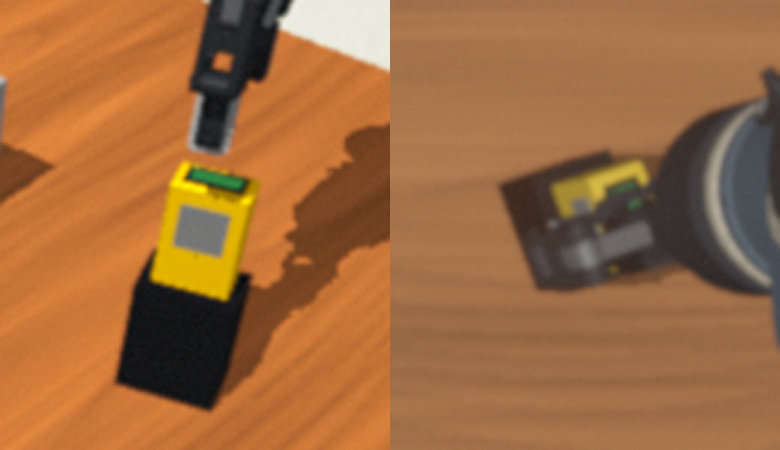

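The crop shows the fingers in line with the meter head, straight above it. I'll descend and grip.

Emit:
move_arm --plan '[{"hand": 1,"dp": [-0.1,0,3],"twist": [0,0,0]},{"hand": 1,"dp": [-0.1,0,6],"twist": [0,0,0]},{"hand": 1,"dp": [-0.1,0,8.2],"twist": [0,0,0]},{"hand": 1,"dp": [-0.1,0,9.1],"twist": [0,0,0]},{"hand": 1,"dp": [-0.1,0,9.1],"twist": [0,0,0]},{"hand": 0.5,"dp": [-0.1,0,9.1],"twist": [0,0,0]},{"hand": 0.35,"dp": [-0.1,0,9.1],"twist": [0,0,0]},{"hand": 0.2,"dp": [-0.1,0,9.1],"twist": [0,0,0]},{"hand": 0.1,"dp": [-0.1,0,9.1],"twist": [0,0,0]},{"hand": 0.1,"dp": [-0.1,0,9.1],"twist": [0,0,0]},{"hand": 0.1,"dp": [-0.1,0,9.1],"twist": [0,0,0]},{"hand": 0.1,"dp": [-0.1,0,9.1],"twist": [0,0,0]}]' --squeeze 25

```text
clock: 12.1
position: [487.5, -261.5, 107.4]
tool_rot: [[0.946, 0.324, 0.001], [0.324, -0.946, -0.001], [0.001, 0.001, -1.0]]
contact_force: [-0.8, -1.3, 5.3]
grip_width: 28.0
grip_force: 17.3
```

Emit:
move_arm --plan '[{"hand": 0.1,"dp": [0,0,0],"twist": [0,0,0]},{"hand": 0.1,"dp": [0,0,0],"twist": [0,0,0]},{"hand": 0.1,"dp": [0,0,-1.5],"twist": [0,0,0]},{"hand": 0.1,"dp": [0,0,-3.5],"twist": [0,0,0]},{"hand": 0.1,"dp": [0,0,-6],"twist": [0,0,0]},{"hand": 0.1,"dp": [0,0,-8.5],"twist": [0,0,0]},{"hand": 0.1,"dp": [0,0,-11],"twist": [0,0,0]},{"hand": 0.1,"dp": [0,0,-11],"twist": [0,0,0]},{"hand": 0.1,"dp": [0,0,-11],"twist": [0,0,0]},{"hand": 0.1,"dp": [0,0,-11],"twist": [0,0,0]}]' --squeeze 45

```text
clock: 13.35
position: [486.2, -260.7, 215.5]
tool_rot: [[0.946, 0.324, -0.002], [0.324, -0.946, 0.001], [-0.002, -0.002, -1.0]]
contact_force: [0.2, 0.7, -1.6]
grip_width: 27.7
grip_force: 35.1
```

```bash
python3 - <<'E'
from h import *
im=eyes.get_image("side"); b=eyes.get_image("top")
f=lambda a,x,y:cv2.resize(a[y:y+200,x:x+130],None,fx=3,fy=3,interpolation=cv2.INTER_CUBIC)
cv2.imwrite("pics/c3.png",np.hstack([f(im,395,50),f(b,440,200)]))
s=status.read_state(); print(s["position"],s["contact_force"])
for n in ("meter_tip","meter"):
  for c in ("side","top"):
    d=eyes.place_of(n,c); print(n,c,[(x["location"],x["confidence"],at(c,x["location"],s["position"][2]-92.4)) for x in d[:2]])
p=s["position"]; print(totool([537-p[0],49-p[1],0]))
E
```

```text
[ 486.52070879 -260.87029535  215.77357523] [-0.00886721  0.67684541 -0.95476456]
meter_tip side [([461.8, 162.1], 0.42, array([ 493.3, -266.6,  123.4]))]
meter_tip top []
meter side [([462.6, 164.4], 0.7, array([ 488. , -261.2,  123.4]))]
meter top [([514.9, 302.2], 0.75, array([ 487.7, -262.4,  123.4])), ([495.0, 305.6], 0.48, array([ 482.8, -232.7,  123.4]))]
[ 1.48118392e+02 -2.76818889e+02  5.88117090e-02]
```

View pics/c3.png

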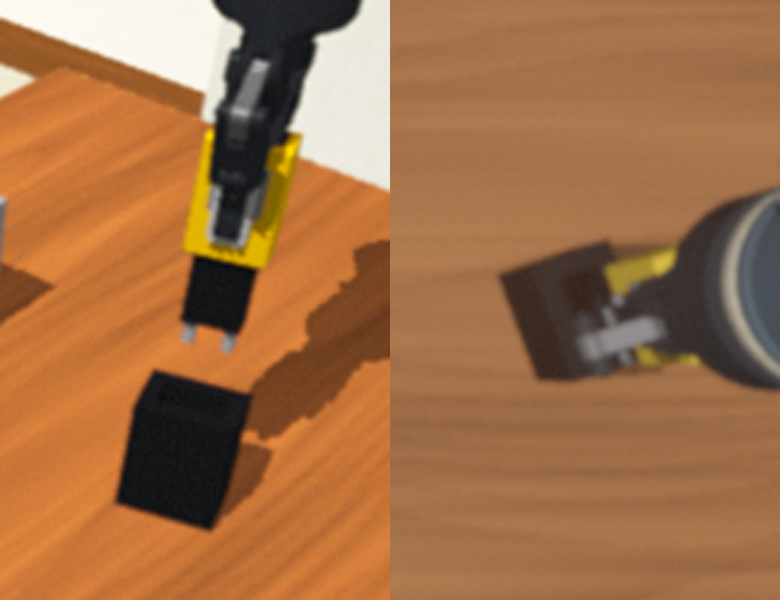

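The crop shows the meter held upright, its pins at about (208,338) in the crop and clear of the dock. I'll carry it over the dot.

Emit:
move_arm --plan '[{"hand": 0.1,"dp": [2.5,-4.7,0],"twist": [0,0,0.03]},{"hand": 0.1,"dp": [5,-9.4,0],"twist": [0,0,0.06]},{"hand": 0.1,"dp": [7.5,-14,0],"twist": [0,0,0.09]},{"hand": 0.1,"dp": [10,-18.7,0],"twist": [0,0,0.12]},{"hand": 0.1,"dp": [12.5,-23.4,0],"twist": [0,0,0.15]},{"hand": 0.1,"dp": [14.2,-26.5,2],"twist": [0,0,0.18]},{"hand": 0.1,"dp": [14.8,-27.7,5],"twist": [0,0,0.18]},{"hand": 0.1,"dp": [14.8,-27.7,8],"twist": [0,0,0.18]},{"hand": 0.1,"dp": [14.8,-27.7,10],"twist": [0,0,0.18]},{"hand": 0.1,"dp": [14.8,-27.7,10],"twist": [0,0,0.18]},{"hand": 0.1,"dp": [14.8,-27.7,10],"twist": [0,0,0.18]},{"hand": 0.1,"dp": [14.8,-27.7,10],"twist": [0,0,0.18]}]'

```text
clock: 15.15
position: [538.2, 48.9, 118.0]
tool_rot: [[0.989, 0.149, 0.002], [0.149, -0.989, 0.0], [0.002, 0.0, -1.0]]
contact_force: [0.3, -0.4, -0.8]
grip_width: 27.5
grip_force: 35.2
```

```bash
python3 - <<'E'
from h import *
im=eyes.get_image("side"); s=status.read_state(); p=np.array(s["position"]); print(p,np.array(s["tool_rot"])[:,0])
b=eyes.get_image("top")
f=lambda a,x,y:cv2.resize(a[y:y+150,x:x+130],None,fx=3,fy=3,interpolation=cv2.INTER_CUBIC)
cv2.imwrite("pics/c4.png",np.hstack([f(im,255,180),f(b,240,190)]))
tip=p-[0,0,92.4]; x=np.array(s["tool_rot"])[:,0]
print("expected pins side",proj("side",tip+12*x),proj("side",tip-12*x),"dot",proj("side",[537,49,0]))
print([(d["location"],d["confidence"],at("side",d["location"],tip[2])) for d in eyes.place_of("meter_tip","side")[:2]])
E
```

```text
[538.02057921  48.90121815 117.84781332] [0.98882803 0.14904708 0.00202204]
expected pins side [316.1 270.4] [327.5 276.5] dot [322.  284.1]
[([317.6, 272.3], 0.41, array([544.8,  52. ,  25.4]))]
```

View pics/c4.png

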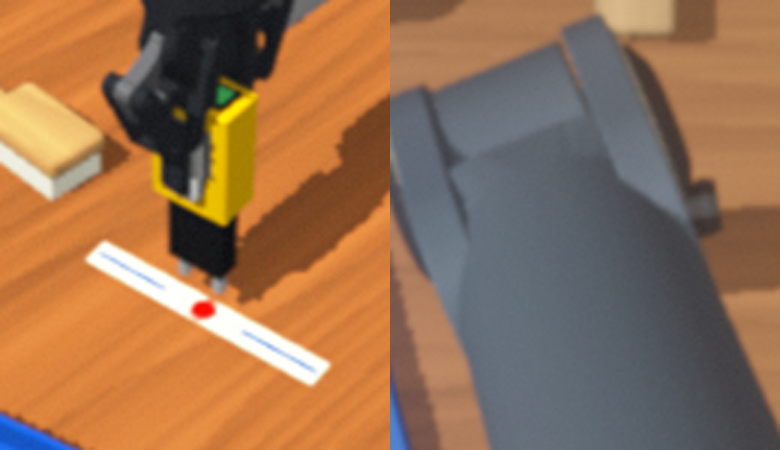

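The crop shows the pins at (186,270) and (218,287). They match the projection within 1 px, so the middle is over the dot and the pins run along the strip. I'll lower it gently.

Emit:
move_arm --plan '[{"hand": 0.1,"dp": [-0.1,0,1.2],"twist": [0,0,0]},{"hand": 0.1,"dp": [-0.1,0,2.2],"twist": [0,0,0]},{"hand": 0.1,"dp": [-0.1,0,2.6],"twist": [0,0,0]},{"hand": 0.1,"dp": [-0.1,0,2.9],"twist": [0,0,0]},{"hand": 0.1,"dp": [-0.1,0,3.1],"twist": [0,0,0]},{"hand": 0.1,"dp": [-0.1,0,3.1],"twist": [0,0,0]},{"hand": 0.1,"dp": [-0.1,0,3.1],"twist": [0,0,0]},{"hand": 0.1,"dp": [-0.1,0,3.1],"twist": [0,0,0]}]'

```text
clock: 16.3
position: [536.4, 48.8, 86.0]
tool_rot: [[0.989, 0.149, 0.0], [0.149, -0.989, -0.0], [0.0, 0.0, -1.0]]
contact_force: [-1.6, 0.2, 1.1]
grip_width: 27.5
grip_force: 35.8
```

```bash
python3 - <<'E'
from h import *
im=eyes.get_image("side")
for i in range(6):
    eyes.camera_info("side"); eyes.get_image("side"); s=status.read_state(); print(s["position"].round(1),s["contact_force"].round(2),s["grip_force"])
cv2.imwrite("pics/c5.png",cv2.resize(im[180:330,240:400],None,fx=4,fy=4,interpolation=cv2.INTER_CUBIC))
print(np.array(s["tool_rot"])[:,0])
E
```

```text
[536.4  48.8  86. ] [-2.31 -0.16  0.89] 35.777302980422974
[536.4  48.7  85.9] [-1.39 -0.41  1.63] 35.7811439037323
[536.4  48.8  85.9] [-1.56 -0.1   1.09] 35.78413903713226
[536.4  48.8  85.9] [-1.7   0.03  1.49] 35.78962683677673
[536.4  48.7  85.8] [-0.45 -0.17  1.18] 35.790690779685974
[536.4  48.8  85.9] [-0.55 -0.53  1.78] 35.79187989234924
[9.88806360e-01 1.49204376e-01 1.90665718e-04]
```

View pics/c5.png

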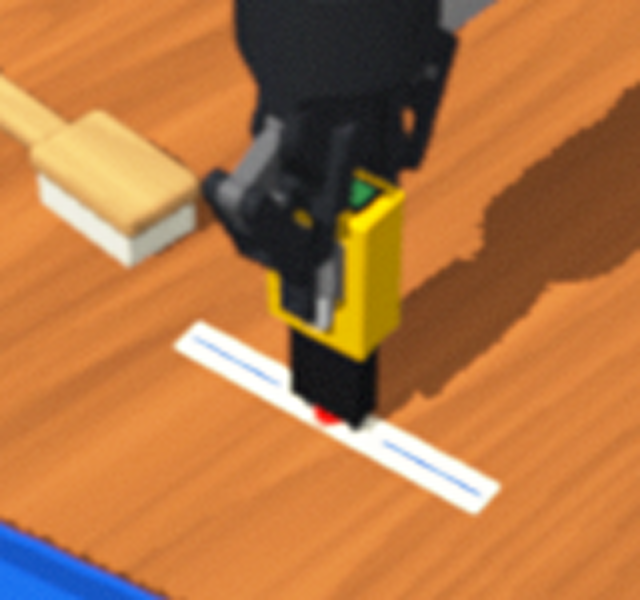

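The picture shows the meter standing upright on the red dot at about (325,412), in line with the strip. The force rose by about 2.1 N, which puts the foot about 6 mm in, so I'm handing in.

```bash
python3 -c "
from plant import job; print(job.hand_in())"
```

```text
the job is handed in; nothing more can be done
None
```

The job is handed in at about 17 s of the 58 s allowed, though no verdict came back. The filter lies in the blue tray, and the meter is still held upright on the red dot along the strip, with its foot about 6 mm in as judged from the wrist force.

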